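# Draw the spatula out of the half-covered utensil box and hold it over the pan

### The arm

A 7-joint arm with a two-finger parallel gripper is mounted at the origin on a cart in front of the work surface, level with it; the furniture and walls round the work are solid. World frame = base frame: x ahead of the robot, y to its left, z up, the work surface at z = 0. Lengths are in m, angles in rad, forces in N, time in s.
With the tool pointing down it reaches from about 0.425 to 0.925 m from the base axis. Payload 6.8 kg.
Tool frame: the origin (TCP) lies midway between the tips of the shut fingers; the grasp point (between the pads) lies 19 mm behind it; y points along the fingers, z is the direction in which the jaws open and shut, and the axes are right-handed (so a half turn about y gives the same grasp; the last joint's range is limited). The gripper opens to 85 mm and grips with 20 to 120 N. Pads are 22 mm wide; open, the fingers measure 114 mm over their backs; the gripper's body (76 mm by 85 mm) begins 54 mm behind the grasp point. The pads swing forward as they close: fully open they stand 13 mm farther back than shut.
Start: joints at [-1.248, 0.477, 0.022, 1.555, -0.011, 1.109, -0.083], TCP at [0.282, 0.613, 0.231] pointing down, gripper open.
Joint ranges: [-2.96, 2.96], [-0.34, 2.1], [-1.41, 1.46], [0.24, 2.44], [-1.37, 4.51], [0.17, 1.92], [-2.96, 2.96]. Speed limits (rad/s): [2.39, 2.39, 3.14, 3.14, 3.14, 3.14, 3.14].

### API

Orientations are given as a unit quaternion [w, x, y, z].
In Python, from station import bot gives the robot as it stands. The module is installed in compiled form; this text tells all that it offers.
- The arm moves only by the shell command python3 -m crank 'ROWS' [FORCE]. ROWS is JSON, a list of rows, each an object with "linear": the shift along the tool's x, y, z in m, a list of three; "dr": the turn, a rotation vector about the tool's x, y, z in degrees, a list of three; "hand": the gripper command: -1 is shut, 1 is fully open, values between are in proportion. A call has 1 to 10 rows; each row is the pose to reach, as a shift and turn from the pose commanded when the call began, along the tool's axes at that moment; what a row does not reach only later rows make up. A row lasts 1/12 s, in which the tool goes at most 41.7 mm and 7.16 degrees, less where a joint would pass 70% of its speed; a pose out of reach is approached as far as the arm can. A call with a gripper value outside its range is refused whole. The fingers move at their own pace and stop on an object; FORCE is the grip in N (left out, the last holds). Time passes only in rows, so rows that repeat a pose let the fingers close. It gives the time, the measured TCP pose, the force and the opening at its end, in the units of the state.
- bot.get_obs(): the state, without advancing time (a new reading comes with each control period).
- bot.read_camera(name): name is "scene" or "top" or "wrist"; returns the picture (384x512x3 uint8, blue, green, red); there is no depth.
- bot.camera_params(name): a dict with "K" (3x3 intrinsics, pixels), "R" (3x3) and "t" (3): a world point X has camera coordinates R X + t; the wrist camera has in their place "hand_eye" (4x4, takes a point from camera to tool coordinates, whose origin is the TCP and whose axes are the tool frame's). Camera axes: x right, y down, z forward; pixel columns grow to the right and rows downward; lengths in m; the calibration is good to about 2 mm. A picture is of the moment at which its call begins: read the wrist's pose just before it. camera_params takes no time and is no camera call.
- bot.hand_in(): hands the job in, once; it reports no verdict.
Trained networks look in the newest picture that a camera, given by its name, has taken for a name from the list of things; names that differ only in an ending like _2 or _b are one class to them, and where a whole thing is asked for, a point or a joint stands for the part that bears it (a point fixed in the world has none). Each returns a list of dicts, best first, with "score" (0 to 1); they miss things now and then, are a little off and sometimes report something else, mostly with a low value. They report only what shows in the picture. A call takes as long as a camera call.
- bot.search_frame(camera, target): "extent" ([left, top, right, bottom] in pixels, round what is visible of it).
- bot.cut_out(camera, target): "pixels" (384x512 bool, what is visible of it) and "extent" ([left, top, right, bottom] in pixels, round what is visible of it).
- bot.place_of(camera, target): "xy" ([column, row] in pixels: a listed point, or the origin of a listed thing).
The state is a dict: "t": time; "q": joint angles; "joint_vel": joint speeds; "joint_torque": joint torques, N m; "eef_pos": TCP position; "tool_rot": TCP orientation; "contact_force": force on the tool from outside, world axes, zero at the start; "torque": the same for the moment, N m; "gripper_width": opening from 0.0 (shut) to 1.0 (fully open).
Only numpy, scipy, OpenCV 4.12 (cv2) and the standard library are available. Lean on these libraries where they do the work, as an engineer would, in place of code of your own. Each camera call takes 0.05 s, during which the arm holds its last target. There are 200 camera calls.

### The job

The spatula lies in the long steel utensil box with its blade under the fixed hood, and the opening is shorter than the spatula: take it by the handle, tilt it handle up, and draw it out slantwise through the opening. Then hold its blade over the middle of the larger, squarer food pan, about a hand's width above the rim and touching nothing, and finish while still holding it there. Leave the pan and everything else standing where it is.

Things in the scene. Friction and masses are not known exactly. Their poses are not given: they have to be found in the camera images.
- spatula: Spatula lying in the utensil box, 297 mm long, 0.08 kg. Origin: mid-length, on its underside; x axis along it to the blade, z up. Handle x -149 to -24 mm, 24 wide, 16 thick; thin shaft 10 wide, 4 to 8 mm above the underside plane; flat blade x 60 to 149 mm, 52 wide, 10 thick.
- handle (a point): A point inside the spatula's handle, 60 mm behind the spatula's middle towards the handle end (the handle end is 89 mm further back), 8 mm above its underside: a good place to grip, across the 24 mm width.
- blade (a point): The middle of the spatula's blade (105 mm ahead of the spatula's origin, 165 mm ahead of point handle, 44 mm behind the blade's tip, 5 mm above the underside plane).
- handle_end (a point): The butt of the spatula's handle (147 mm behind the spatula's origin, 8 mm above the underside plane).
- utensil_box: Fixed steel box, 320 (x) x 158 mm; origin: centre of its underside. Inside 312 x 150 mm, floor 12 mm and rim 75 mm above the table. A fixed hood (underside 72, top 76 mm up) covers the +x end, x 46 to 156 mm; x -156 to 46 mm is open above: 202 x 150 mm, shorter than the spatula. The spatula lies on its floor along x, blade under the hood.
- hood_lip (a point): Middle of the hood's free edge, in the hood's 4 mm thick plate, 74 mm above the table and 46 mm from the box's origin along its x axis.
- large_pan: The larger, nearly square open steel food pan, 163 x 177 mm and 70 mm high, empty, loose, on the table to the right of the box. Origin: centre of its underside. It may stand on either side of the small pan.
- small_pan: The narrow open steel food pan, 109 x 177 mm and 65 mm high, fixed to the table, not needed. Origin: centre of its underside.
- tape: Roll of tape lying flat, 96 mm across, 25 mm high. Bystander, origin centre of its underside.
- spice_jar: Spice jar, 44 mm across, 105 mm high. Bystander, origin centre of its underside.
- tin: Low food tin, 75 mm across, 58 mm high. Bystander, origin centre of its underside.

How it is judged:
On the way:
1. the handle end stands above the box's rim while the blade is still under the hood: the spatula slants through the opening (z of handle_end in the frame of utensil_box above 0.085 m and x of blade in the frame of utensil_box above 0.046 m and z of blade in the frame of utensil_box below 0.072 m and angle between the x axis of spatula and the x axis of utensil_box, either way round above 0.15 rad), for 0.1 s.
At the end, for the whole second after the job is handed in: Fingers hold the spatula at rest, blade middle within 40 mm of the large pan's centre in plan and 95 to 250 mm above the table, handle end above 95 mm too, touching neither large pan nor box; large pan and bystanders (tape, jar, tin) within 20 mm of their starts (horizontal distance between blade and large_pan below 0.04 m and height (world z) of blade between 0.095 and 0.25 m and height (world z) of handle_end above 0.095 m and contact force between spatula and the fingers above 1 N and contact force between spatula and large_pan below 0.05 N and contact force between spatula and utensil_box below 0.05 N and linear speed of spatula below 0.03 m/s and angular speed of spatula below 0.2 rad/s and distance of each of large_pan, tape, spice_jar, tin from where it was at the start of the episode below 0.02 m); the arm keeps its last pose, push and grip.
It fails at once if the large pan, tape, jar or tin was moved by more than 30 mm (distance of any of large_pan, tape, spice_jar, tin from where it was at the start of the episode above 0.03 m).
It also fails if it takes over 35 s, if anything falls off the work surface, if the arm or the gripper's body presses on something with over 40 N, if the wrist force passes 120 N, or if a joint passes its speed limit or range.

## Working session

There is one attempt and no reset: what is moved stays moved. The work goes in short steps, Python scripts to look and compute and a shell command to move; the robot and the scene stay as the last step left them, time stands still between calls to the robot, and variables do not carry over. Pictures are saved under pics/ and viewed, about 8 in all and at most 12, crops included, and the job is handed in when it is done.

```bash
mkdir -p pics; cat > h.py <<'E'
import numpy as np, cv2
from station import bot
from scipy.spatial.transform import Rotation as Ro
def pose():
    o=bot.get_obs(); q=o["tool_rot"]; return np.array(o["eef_pos"]),Ro.from_quat([q[1],q[2],q[3],q[0]]).as_matrix(),o
def ray(cam,uv):
    p=bot.camera_params(cam);K=np.array(p["K"])
    d=np.linalg.inv(K)@np.array([uv[0],uv[1],1.])
    if "hand_eye" in p:
        P,R,_=pose();H=np.array(p["hand_eye"]);return P+R@H[:3,3],R@H[:3,:3]@d
    R=np.array(p["R"]);t=np.array(p["t"]);return -R.T@t,R.T@d
def at_z(cam,uv,z):
    c,d=ray(cam,uv);return c+d*(z-c[2])/d[2]
E
python3 - <<'E'
from h import *
P,R,o=pose();print(P,R.round(3),o)
for c in("top","scene"):
    cv2.imwrite(f"pics/{c}0.png",bot.read_camera(c))
    print(c,ray(c,(256,192)))
    for n,z in [("spatula",.012),("handle",.02),("blade",.017),("handle_end",.02),("utensil_box",0),("hood_lip",.074),("large_pan",0),("small_pan",0),("tape",0),("spice_jar",0),("tin",0)]:
        for d in bot.place_of(c,n)[:2]: print(n,round(d["score"],2),np.round(d["xy"]),at_z(c,d["xy"],z).round(3))
E
python3 -c "
import cv2,numpy as np
cv2.imwrite('pics/both.png',cv2.resize(np.vstack([cv2.imread('pics/top0.png'),cv2.imread('pics/scene0.png')]),(400,600)))"
```

```text
[0.28165757 0.61277524 0.23031694] [[ 0.909 -0.001  0.418]
 [-0.418 -0.002  0.909]
 [ 0.    -1.    -0.002]] {'t': 0.0, 'q': array([-1.24810476,  0.47781655,  0.02235888,  1.55644703, -0.01147226,
        1.10930915, -0.08311487]), 'joint_vel': array([-0.00064404, -0.00041093, -0.0014691 , -0.00093518,  0.00014533,
       -0.00070926,  0.00384542]), 'joint_torque': array([ 4.80969484e-04, -5.96436560e+01,  1.60748273e+00, -2.81213003e+01,
        1.23531074e-02,  9.01639927e-03, -9.01279606e-06]), 'eef_pos': array([0.28165757, 0.61277524, 0.23031694]), 'tool_rot': array([-0.69011697,  0.69141651, -0.15121197,  0.15105206]), 'contact_force': array([-0.10446152,  0.60876217, -0.41914063]), 'torque': array([ 0.04936581,  0.00170747, -0.00243297]), 'gripper_width': 1.0030094215151875}
top (array([0.37444233, 0.00732713, 1.40252687]), array([ 0.20018396,  0.00127494, -0.97983831]))
spatula 0.69 [184. 204.] [0.604 0.295 0.012]
handle 0.71 [197. 209.] [0.584 0.242 0.02 ]
handle_end 0.54 [223. 204.] [0.605 0.139 0.02 ]
utensil_box 0.91 [187. 211.] [0.58  0.285 0.   ]
hood_lip 0.64 [172. 203.]
[... 270 characters left out ...]
16 [379. 259.] [ 0.401 -0.477  0.   ]
spice_jar 0.7 [243. 168.] [0.762 0.062 0.   ]
tin 0.71 [379. 260.] [ 0.396 -0.475  0.   ]
scene (array([-0.35736129,  0.77905656,  0.97755707]), array([ 0.63103976, -0.49516963, -0.59720849]))
spatula 0.52 [199. 230.] [0.602 0.296 0.012]
handle 0.64 [214. 223.] [0.593 0.234 0.02 ]
handle_end 0.54 [233. 213.] [0.6   0.143 0.02 ]
utensil_box 0.64 [202. 234.] [0.584 0.295 0.   ]
hood_lip 0.85 [191. 223.] [0.589 0.331 0.074]
hood_lip 0.61 [277. 204.] [0.49  0.009 0.074]
large_pan 0.84 [318. 178.] [ 0.592 -0.325  0.   ]
small_pan 0.96 [274. 202.] [ 0.572 -0.047  0.   ]
tape 0.69 [310. 206.] [ 0.464 -0.152  0.   ]
spice_jar 0.76 [224. 191.] [0.766 0.076 0.   ]
```

View pics/top0.png

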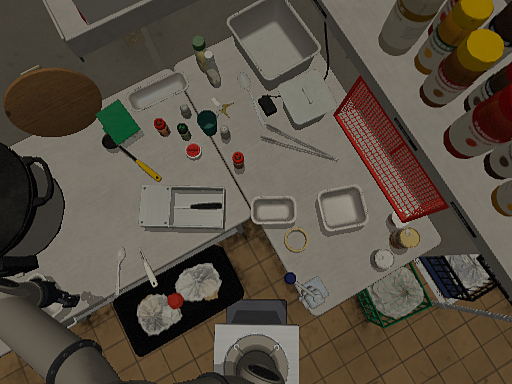

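View pics/scene0.png

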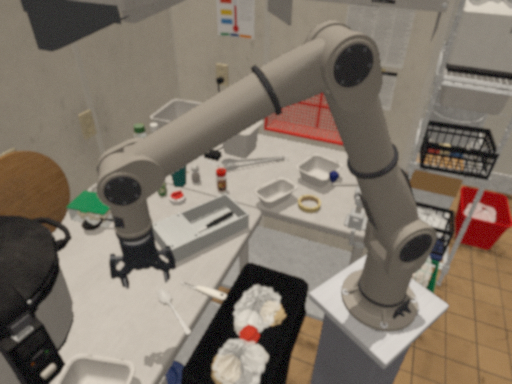

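Top view: the box spans cols 139–225, with the hood on its left (+y) half and the black handle at cols 190–222, row 206. The large pan is at about (343,209), the tape at (296,239). Next I'll measure box yaw and pan centre from masks.

```bash
python3 - <<'E'
from h import *
bot.read_camera("top")
for n,z in [("utensil_box",.075),("large_pan",.07),("small_pan",.065),("spatula",.02)]:
    for d in bot.cut_out("top",n)[:1]:
        m=d["pixels"].astype(np.uint8); ys,xs=np.nonzero(m)
        W=np.array([at_z("top",u,z)[:2] for u in zip(xs,ys)],np.float32)
        r=cv2.minAreaRect(W); print(n,d["score"],np.round(d["extent"]),r, cv2.boxPoints(r).round(3).tolist())
print(bot.camera_params("wrist"))
E
```

```text
Traceback (most recent call last):
  File "h.py", line 13, in at_z
    c,d=ray(cam,uv);return c+d*(z-c[2])/d[2]
        ~~~^^^^^^^^
  File "h.py", line 7, in ray
    p=bot.camera_params(cam);K=np.array(p["K"])
ValueError: time passes only in moves, steps and waits
```

```bash
sed -i 's/^def ray/import functools\n@functools.lru_cache\ndef cp(c): return bot.camera_params(c)\ndef ray/; s/p=bot.camera_params(cam)/p=cp(cam)/' h.py; python3 - <<'E'
from h import *
bot.read_camera("top")
for n,z in [("utensil_box",.075),("large_pan",.07),("small_pan",.065),("spatula",.02)]:
    for d in bot.cut_out("top",n)[:1]:
        m=d["pixels"].astype(np.uint8); ys,xs=np.nonzero(m)
        W=np.array([at_z("top",u,z)[:2] for u in zip(xs,ys)],np.float32)
        r=cv2.minAreaRect(W); print(n,d["score"],np.round(d["extent"]),r, cv2.boxPoints(r).round(3).tolist())
print(bot.camera_params("wrist"))
E
```

```text
utensil_box 0.95 [142. 185. 224. 229.] ((0.5855548977851868, 0.2905155122280121), (0.3261944651603699, 0.1645909547805786), 89.82023620605469) [[0.503000020980835, 0.12800000607967377], [0.6669999957084656, 0.12700000405311584], [0.6679999828338623, 0.453000009059906], [0.5040000081062317, 0.45399999618530273]]
large_pan 0.79 [316. 186. 367. 232.] ((0.5924206376075745, -0.3226386308670044), (0.16770729422569275, 0.18116097152233124), 12.319561958312988) [[0.4909999966621399, -0.25200000405311584], [0.5299999713897705, -0.42899999022483826], [0.6940000057220459, -0.3930000066757202], [0.6549999713897705, -0.2160000056028366]]
small_pan 0.57 [251. 195. 300. 224.] ((0.5825239419937134, -0.05918053537607193), (0.10864823311567307, 0.17313815653324127), 0.8635666966438293) [[0.5270000100135803, 0.027000000700354576], [0.5299999713897705, -0.1469999998807907], [0.6380000114440918, -0.14499999582767487], [0.6359999775886536, 0.02800000086426735]]
spatula 0.63 [172. 200. 225. 213.] ((0.6006729006767273, 0.24509070813655853), (0.032254964113235474, 0.20297126471996307), 0.8513637781143188) [[0.5830000042915344, 0.34599998593330383], [0.5860000252723694, 0.14300000667572021], [0.6179999709129333, 0.14399999380111694], [0.6150000095367432, 0.34700000286102295]]
{'K': array([[305.14451332,   0.        , 253.9244551 ],
       [  0.        , 305.14451332, 190.73696549],
       [  0.        ,   0.        ,   1.        ]]), 'hand_eye': array([[-3.35369719e-04,  9.48115871e-01,  3.17924808e-01,
        -8.12575296e-02],
       [ 2.34218911e-04, -3.17924742e-01,  9.48115923e-01,
        -1.42296630e-01],
       [ 9.99999916e-01,  3.92433373e-04, -1.15444335e-04,
        -4.31417019e-04],
       [ 0.00000000e+00,  0.00000000e+00,  0.00000000e+00,
         1.00000000e+00]])}
```

```bash
python3 -m crank '[{"linear":[0.045,0.003,-0.021],"dr":[0,6.5,0],"hand":0},{"linear":[0.078,0.006,-0.037],"dr":[0,13,0],"hand":0},{"linear":[0.112,0.009,-0.053],"dr":[0,19.5,0],"hand":0},{"linear":[0.149,0.012,-0.07],"dr":[0,26,0],"hand":0},{"linear":[0.186,0.015,-0.088],"dr":[0,32.5,0],"hand":0},{"linear":[0.223,0.018,-0.105],"dr":[0,39,0],"hand":0},{"linear":[0.26,0.02,-0.123],"dr":[0,45.5,0],"hand":0},{"linear":[0.298,0.02,-0.14],"dr":[0,52,0],"hand":0},{"linear":[0.335,0.02,-0.158],"dr":[0,58.5,0],"hand":0},{"linear":[0.372,0.02,-0.176],"dr":[0,65,0],"hand":0}]' 40
python3 - <<'E'
from h import *
P,R,o=pose();print(P,R.round(3),o["q"].round(2),o["t"])
d=R.T@(np.array([.6,.235,.2])-P);print(d)
E
```

```text
t: 2.38
eef_pos: [0.5475, 0.2964, 0.2116]
tool_rot: [0.5, -0.5, 0.5, -0.5]
contact_force: [0.4, 0.3, 0.2]
gripper_width: 0.499
[0.54746895 0.29644506 0.21159226] [[ 0.  0.  1.]
 [-1.  0.  0.]
 [-0. -1.  0.]] [-0.87  0.42  0.36  1.73 -0.17  1.02 -0.44] 2.3833
[0.06145651 0.01158788 0.05251863]
```

```bash
python3 -m crank '[{"linear":[0.03,0.006,0.025],"dr":[0,0,0],"hand":0},{"linear":[0.06,0.012,0.052],"dr":[0,0,0],"hand":0},{"linear":[0.06,0.012,0.052],"dr":[0,0,0],"hand":0}]'
python3 - <<'E'
from h import *
P,R,o=pose();print(P,o["t"])
cv2.imwrite("pics/w1.png",bot.read_camera("wrist"))
for n,z in [("handle",.02),("handle_end",.02),("spatula",.012),("hood_lip",.074)]:
    for d in bot.place_of("wrist",n)[:1]: print(n,d["score"],d["xy"],at_z("wrist",d["xy"],z).round(4))
d=bot.cut_out("wrist","spatula")
if d:
    ys,xs=np.nonzero(d[0]["pixels"]); W=np.array([at_z("wrist",u,.028)[:2] for u in zip(xs[::7],ys[::7])],np.float32)
    print(d[0]["score"],d[0]["extent"],cv2.minAreaRect(W),W.min(0),W.max(0))
E
```

```text
t: 2.63
eef_pos: [0.6038, 0.2281, 0.1989]
tool_rot: [-0.498, 0.499, -0.499, 0.504]
contact_force: [-0.1, -1.9, 0.7]
gripper_width: 0.501
[0.60375028 0.2281242  0.19892654] 2.6333
handle 0.77 [248.2, 159.7] [0.594  0.2442 0.02  ]
handle_end 0.94 [254.5, 233.8] [0.6    0.1586 0.02  ]
spatula 0.63 [244.4, 102.3] [0.588 0.307 0.012]
hood_lip 0.89 [236.3, 47.8] [0.5831 0.3521 0.074 ]
0.94 [233.6, 51.5, 264.9, 241.9] ((0.591776430606842, 0.2574799656867981), (0.023799428716301918, 0.19380885362625122), 3.2360219955444336) [0.58101696 0.16075373] [0.6077496  0.35398972]
```

View pics/w1.png

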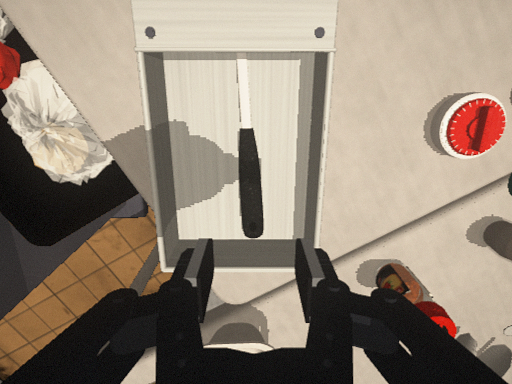

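The wrist view shows the black handle from (247,128) to (254,236) and the shaft running to the hood lip at row 50. The arm was still settling at that moment, so I'll repeat the reading at rest.

```bash
python3 - <<'E'
from h import *
P,R,o=pose();print(P,R.round(3),o["joint_vel"].round(3))
im=bot.read_camera("wrist")
for n,z in [("handle",.02),("handle_end",.02),("spatula",.012),("hood_lip",.074),("utensil_box",0)]:
    for d in bot.place_of("wrist",n)[:1]: print(n,d["score"],d["xy"],at_z("wrist",d["xy"],z).round(4))
d=bot.cut_out("wrist","spatula")
m=d[0]["pixels"]&(im.max(2)<75)
ys,xs=np.nonzero(m); W=np.array([at_z("wrist",u,.026)[:2] for u in zip(xs[::5],ys[::5])],np.float32)
print(cv2.minAreaRect(W),W.min(0),W.max(0)); print(pose()[0])
for y in np.arange(.15,.28,.02):
  s=W[abs(W[:,1]-y)<.005]
  if len(s): print(y.round(3),s[:,0].min(),s[:,0].max())
# rim corners of box near end in z=.075
for uv in [(161,270),(317,272),(137,50),(335,50)]: print(uv,at_z("wrist",uv,.075).round(3))
E
```

```text
[0.59779112 0.24034644 0.19936564] [[ 0.008 -0.     1.   ]
 [-1.     0.001  0.008]
 [-0.001 -1.    -0.   ]] [-0.005 -0.002  0.004 -0.     0.003  0.001  0.002]
handle 0.87 [254.7, 175.5] [0.5992 0.231  0.02  ]
spatula 0.91 [249.5, 116.1] [0.5934 0.293  0.012 ]
hood_lip 0.87 [242.4, 70.4] [0.5885 0.3342 0.074 ]
utensil_box 0.97 [247.1, 114.1] [0.591  0.2935 0.    ]
((0.6007159352302551, 0.20590627193450928), (0.02302967570722103, 0.12441466748714447), 3.1991233825683594) [0.58927876 0.14373335] [0.61427456 0.26833284]
[0.59855084 0.23874706 0.19940242]
0.15 0.59258616 0.61229014
0.17 0.59144133 0.61427456
0.19 0.5903354 0.61275643
0.21 0.58927876 0.611271
0.23 0.5893277 0.605522
0.25 0.5904529 0.6073536
0.27 0.5935919 0.60396004
(161, 270) [0.506 0.145 0.075]
(317, 272) [0.663 0.144 0.075]
(137, 50) [0.505 0.348 0.075]
(335, 50) [0.663 0.349 0.075]
```

```bash
python3 -m crank '[{"linear":[0.003,0.035,0],"dr":[0,-2.7,0],"hand":0},{"linear":[0.003,0.07,0],"dr":[0,-2.7,0],"hand":0},{"linear":[0.003,0.105,0],"dr":[0,-2.7,0],"hand":0},{"linear":[0.003,0.13,0],"dr":[0,-2.7,0],"hand":0},{"linear":[0.003,0.15,0],"dr":[0,-2.7,0],"hand":0},{"linear":[0.003,0.16,0],"dr":[0,-2.7,0],"hand":0},{"linear":[0.003,0.16,0],"dr":[0,-2.7,0],"hand":0},{"linear":[0.003,0.16,0],"dr":[0,-2.7,0],"hand":0}]'
python3 - <<'E'
from h import *
cv2.imwrite("pics/w2.png",bot.read_camera("wrist"))
P,R,o=pose();print(P,R.round(3),o["contact_force"])
print(R.T@(np.array([.599,.233,.013])-P))
E
```

```text
t: 3.95
eef_pos: [0.5991, 0.2354, 0.0397]
tool_rot: [0.513, -0.513, 0.487, -0.487]
contact_force: [0.7, -0.2, 0.9]
gripper_width: 0.5
[0.59970835 0.23564195 0.04052806] [[ 0.052  0.002  0.999]
 [-0.999  0.001  0.052]
 [-0.001 -1.     0.002]] [ 1.01142826 -0.23471419  0.62411064]
[ 0.00261817  0.02752492 -0.0008942 ]
```

View pics/w2.png

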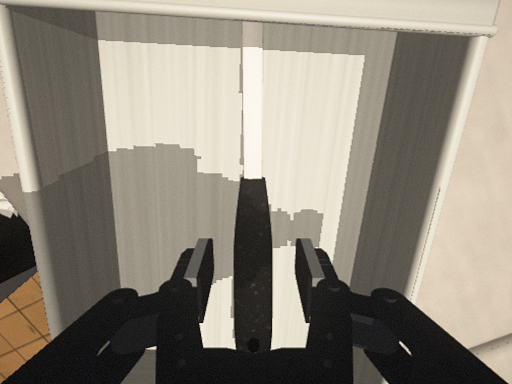

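The fingers straddle the handle (cols 235–272) evenly. Next, descend and close.

```bash
python3 -m crank '[{"linear":[0.001,0.012,0],"dr":[0,0,0],"hand":0},{"linear":[0.002,0.02,0],"dr":[0,0,0],"hand":0},{"linear":[0.002,0.026,0],"dr":[0,0,0],"hand":0},{"linear":[0.002,0.026,0],"dr":[0,0,0],"hand":-1},{"linear":[0.002,0.026,0],"dr":[0,0,0],"hand":-1},{"linear":[0.002,0.026,0],"dr":[0,0,0],"hand":-1},{"linear":[0.002,0.026,0],"dr":[0,0,0],"hand":-1},{"linear":[0.002,0.026,0],"dr":[0,0,0],"hand":-1},{"linear":[0.002,0.026,0],"dr":[0,0,0],"hand":-1}]' 60
```

```text
t: 4.75
eef_pos: [0.599, 0.2334, 0.0135]
tool_rot: [0.513, -0.513, 0.487, -0.487]
contact_force: [-0.8, 0.1, -0.8]
gripper_width: 0.228
```

```bash
python3 -m crank '[{"linear":[0.005,-0.004,0],"dr":[0,0,0],"hand":-1},{"linear":[0.010,-0.005,0],"dr":[0,0,0],"hand":-1},{"linear":[0.009,-0.022,0],"dr":[0,0,-5],"hand":-1},{"linear":[0.007,-0.04,0],"dr":[0,0,-10],"hand":-1},{"linear":[0.003,-0.058,0],"dr":[0,0,-15],"hand":-1},{"linear":[-0.003,-0.076,0],"dr":[0,0,-20],"hand":-1},{"linear":[-0.003,-0.076,0],"dr":[0,0,-20],"hand":-1},{"linear":[-0.003,-0.076,0],"dr":[0,0,-20],"hand":-1},{"linear":[-0.003,-0.076,0],"dr":[0,0,-20],"hand":-1}]' 60
python3 - <<'E'
from h import *
cv2.imwrite("pics/w3.png",np.hstack([bot.read_camera("wrist"),bot.read_camera("scene")[120:,100:400].repeat(1,0)[:264].copy() if 0 else cv2.resize(bot.read_camera("scene")[150:300,130:280],(288,384))]))
P,R,o=pose();print(P,R.round(3),o["contact_force"],o["gripper_width"],o["joint_vel"].round(3))
E
```

```text
t: 5.5
eef_pos: [0.5985, 0.2351, 0.089]
tool_rot: [-0.42, 0.59, -0.391, 0.568]
contact_force: [0.6, -0.6, -1.1]
gripper_width: 0.23
[0.59856169 0.23373372 0.0889085 ] [[ 0.047  0.016  0.999]
 [-0.938 -0.342  0.049]
 [ 0.342 -0.94  -0.001]] [ 0.12268455 -0.30963015 -0.99034937] 0.22881394118488343 [ 0.005  0.001 -0.    -0.003  0.003  0.002 -0.005]
```

View pics/w3.png

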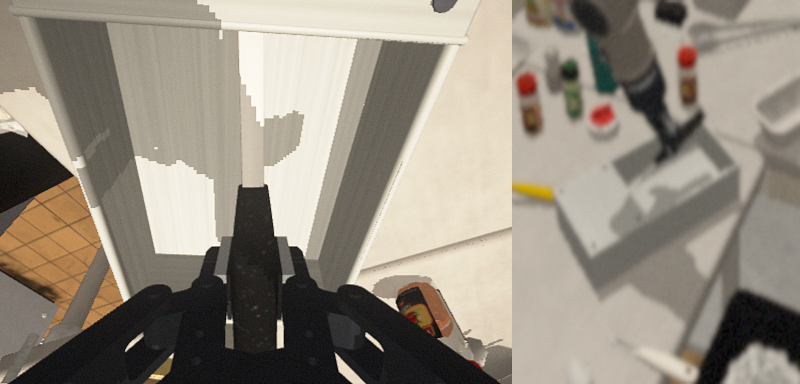

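The handle is still in line with the fingers, with the butt up and the blade under the hood. Now I draw it out along its own axis, then lift.

```bash
python3 -m crank '[{"linear":[0.02,0,0],"dr":[0,0,0],"hand":-1},{"linear":[0.045,0,0],"dr":[0,0,0],"hand":-1},{"linear":[0.07,0,0],"dr":[0,0,0],"hand":-1},{"linear":[0.095,0,0],"dr":[0,0,0],"hand":-1},{"linear":[0.12,0,0],"dr":[0,0,0],"hand":-1},{"linear":[0.14,0,0],"dr":[0,0,0],"hand":-1},{"linear":[0.145,-0.015,0],"dr":[0,0,0],"hand":-1},{"linear":[0.155,-0.04,0],"dr":[0,0,0],"hand":-1},{"linear":[0.165,-0.065,0],"dr":[0,0,0],"hand":-1},{"linear":[0.175,-0.094,0],"dr":[0,0,0],"hand":-1}]'
python3 - <<'E'
from h import *
cv2.imwrite("pics/w4.png",np.hstack([bot.read_camera("wrist"),cv2.resize(bot.read_camera("scene")[130:280,150:300],(288,384))]))
P,R,o=pose();print(P,R.round(3),o["contact_force"],o["gripper_width"],o["q"].round(2))
E
```

```text
t: 6.43
eef_pos: [0.6047, 0.1017, 0.2379]
tool_rot: [-0.419, 0.59, -0.391, 0.568]
contact_force: [0.9, -0.2, -0.9]
gripper_width: 0.231
[0.60826624 0.10246478 0.24243303] [[ 0.045  0.024  0.999]
 [-0.94  -0.338  0.05 ]
 [ 0.339 -0.941  0.008]] [-0.41895756 -0.2575901  -0.64321264] 0.2278655297056287 [-0.88  0.48  0.62  1.69  0.07  1.13 -0.29]
```

View pics/w4.png

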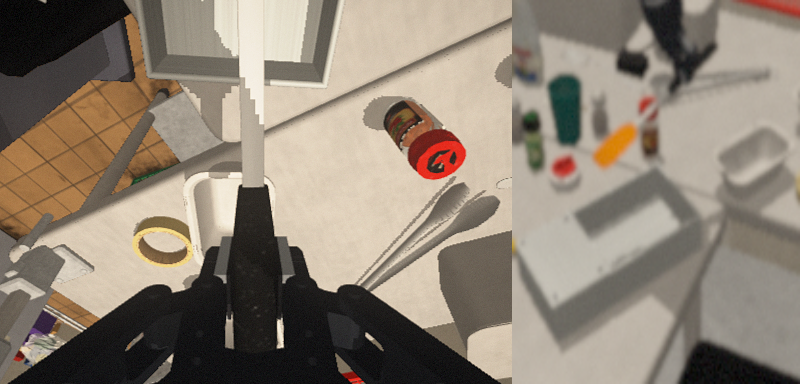

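The spatula is out and clear of the box (blade at about (615,145) in the scene crop). Next, level it.

```bash
python3 -m crank '[{"linear":[0.0,0,0],"dr":[0,0,5],"hand":-1},{"linear":[0,0,0],"dr":[0,0,11],"hand":-1},{"linear":[0,0,0],"dr":[0,0,17],"hand":-1},{"linear":[0,0,0],"dr":[0,0,20],"hand":-1},{"linear":[0,0,0],"dr":[0,0,20],"hand":-1},{"linear":[0,0,0],"dr":[0,0,20],"hand":-1}]'
python3 - <<'E'
from h import *
P,R,o=pose();print(P,R.round(3),o["gripper_width"])
print(R.T@(np.array([.427,-.323,.23])-P))
E
```

```text
t: 7.03
eef_pos: [0.6053, 0.102, 0.2371]
tool_rot: [-0.512, 0.513, -0.487, 0.488]
contact_force: [-0.5, 0.6, -1.1]
gripper_width: 0.226
[0.60528126 0.10196888 0.23709387] [[ 0.049 -0.001  0.999]
 [-0.999 -0.001  0.049]
 [ 0.001 -1.    -0.001]] 0.22617681946121146
[ 0.41570185  0.00776723 -0.19890884]
```

```bash
python3 -m crank '[{"linear":[0.029,0,-0.014],"dr":[0,6.5,0],"hand":-1},{"linear":[0.058,0,-0.028],"dr":[0,13,0],"hand":-1},{"linear":[0.087,0,-0.042],"dr":[0,19.5,0],"hand":-1},{"linear":[0.116,0,-0.056],"dr":[0,26,0],"hand":-1},{"linear":[0.145,0,-0.07],"dr":[0,32.5,0],"hand":-1},{"linear":[0.174,0,-0.084],"dr":[0,39,0],"hand":-1},{"linear":[0.203,0,-0.098],"dr":[0,45.5,0],"hand":-1},{"linear":[0.232,0,-0.112],"dr":[0,52,0],"hand":-1},{"linear":[0.261,0,-0.126],"dr":[0,58.5,0],"hand":-1},{"linear":[0.28,0,-0.139],"dr":[0,65,0],"hand":-1}]'
python3 - <<'E'
from h import *
P,R,o=pose();print(P,R.round(3),o["gripper_width"],o["q"].round(2))
print(R.T@(np.array([.427,-.323,.23])-P), np.degrees(np.arctan2(-R[1,0],-R[0,0])))
E
```

```text
t: 7.87
eef_pos: [0.4807, -0.1842, 0.2372]
tool_rot: [-0.169, 0.17, -0.686, 0.687]
contact_force: [1.0, -0.5, -1.6]
gripper_width: 0.228
[ 0.48067552 -0.18418815  0.2371998 ] [[-0.885 -0.001  0.465]
 [-0.465 -0.002 -0.885]
 [ 0.002 -1.     0.001]] 0.22775419791569057 [-0.48  0.27  0.88  1.97 -0.24  1.01 -0.58]
[0.1120829  0.00757081 0.09788634] 27.72870267017589
```

```bash
python3 -m crank '[{"linear":[0.022,0.003,0.022],"dr":[0,4,0],"hand":-1},{"linear":[0.045,0.006,0.045],"dr":[0,8,0],"hand":-1},{"linear":[0.067,0.015,0.067],"dr":[0,12,0],"hand":-1},{"linear":[0.09,0.03,0.09],"dr":[0,16,0],"hand":-1},{"linear":[0.11,0.045,0.11],"dr":[0,18,0],"hand":-1},{"linear":[0.123,0.06,0.125],"dr":[0,18,0],"hand":-1},{"linear":[0.123,0.06,0.125],"dr":[0,18,0],"hand":-1},{"linear":[0.123,0.06,0.125],"dr":[0,18,0],"hand":-1},{"linear":[0.123,0.06,0.125],"dr":[0,18,0],"hand":-1}]'
python3 - <<'E'
from h import *
P,R,o=pose();print(P,R.round(3),o["gripper_width"],o["q"].round(2))
print("predicted blade",P-R[:,0]*.165)
for c in ("top","scene","wrist"):
    im=bot.read_camera(c); cv2.imwrite(f"pics/f_{c}.png",im)
    for n,z in [("blade",P[2]),("handle_end",P[2]),("large_pan",0),("tape",0),("spice_jar",0),("tin",0)]:
        for d in bot.place_of(c,n)[:1]: print(c,n,round(d["score"],2),np.round(d["xy"]),at_z(c,d["xy"],z).round(3))
    d=bot.cut_out(c,"large_pan")
    if d:
        ys,xs=np.nonzero(d[0]["pixels"]); W=np.array([at_z(c,u,.07)[:2] for u in zip(xs[::3],ys[::3])],np.float32); print("pan rim",cv2.minAreaRect(W))
a=[cv2.imread(f"pics/f_{c}.png") for c in("top","scene","wrist")]
cv2.imwrite("pics/f.png",np.hstack([np.vstack([cv2.resize(a[0][130:290,230:430],(375,300)),cv2.resize(a[1][110:270,200:400],(375,300))]),cv2.resize(a[2],(425,600*425//800)) if 0 else cv2.copyMakeBorder(cv2.resize(a[2],(425,319)),0,281,0,0,0)]))
E
```

```text
t: 8.62
eef_pos: [0.4326, -0.3493, 0.1771]
tool_rot: [0.062, -0.063, 0.705, -0.704]
contact_force: [0.3, 0.4, -0.0]
gripper_width: 0.226
[ 0.43260795 -0.34933264  0.17713907] [[-0.984 -0.001  0.176]
 [-0.176  0.    -0.984]
 [ 0.001 -1.    -0.001]] 0.2262439776577367 [-0.1   0.46  0.88  1.94 -0.44  0.94 -0.4 ]
predicted blade [ 0.59502034 -0.32022631  0.17694657]
top blade 0.61 [351. 199.] [ 0.605 -0.328  0.177]
top handle_end 0.23 [295. 241.] [ 0.454 -0.13   0.177]
top large_pan 0.68 [339. 210.] [ 0.593 -0.324  0.   ]
top tape 0.69 [297. 240.] [ 0.471 -0.156  0.   ]
top spice_jar 0.51 [242. 165.] [0.774 0.07  0.   ]
pan rim ((0.5929161310195923, -0.3224498927593231), (0.16451305150985718, 0.17824196815490723), 11.426741600036621)
scene blade 0.67 [319. 144.] [ 0.603 -0.317  0.177]
scene handle_end 0.64 [377. 165.] [ 0.346 -0.381  0.177]
scene large_pan 0.71 [317. 180.] [ 0.584 -0.31  -0.   ]
scene tape 0.78 [311. 206.] [ 0.461 -0.154  0.   ]
scene spice_jar 0.51 [222. 190.] [0.777 0.076 0.   ]
scene tin 0.5 [372. 184.] [ 0.412 -0.488  0.   ]
pan rim ((0.5776186585426331, -0.2929043173789978), (0.1692199856042862, 0.23476924002170563), 17.998750686645508)
wrist tin 0.62 [358. 211.] [ 0.404 -0.475  0.   ]Traceback (most recent call last):
  File "<stdin>", line 10, in <module>
  File "h.py", line 16, in at_z
    c,d=ray(cam,uv);return c+d*(z-c[2])/d[2]
        ~~~^^^^^^^^
  File "h.py", line 13, in ray
    P,R,_=pose();H=np.array(p["hand_eye"]);return P+R@H[:3,3],R@H[:3,:3]@d
          ~~~~^^
  File "h.py", line 5, in pose
    o=bot.get_obs(); q=o["tool_rot"]; return np.array(o["eef_pos"]),Ro.from_quat([q[1],q[2],q[3],q[0]]).as_matrix(),o
ValueError: time passes only in moves, steps and waits
```

```bash
python3 - <<'E'
import cv2,numpy as np
a=[cv2.imread(f"pics/f_{c}.png") for c in("top","scene","wrist")]
cv2.imwrite("pics/f.png",np.hstack([np.vstack([cv2.resize(a[0][130:290,230:430],(375,300)),cv2.resize(a[1][110:270,200:400],(375,300))]),cv2.copyMakeBorder(cv2.resize(a[2],(425,319)),0,281,0,0,0)]))
from h import *
P,R,o=pose();print(P,o["joint_vel"].round(3),o["gripper_width"],o["t"])
E
```

```text
[ 0.43169093 -0.35081296  0.17746477] [ 0.002  0.001 -0.001  0.001 -0.001  0.002 -0.   ] 0.23062641163346384 9.8167
```

View pics/f.png

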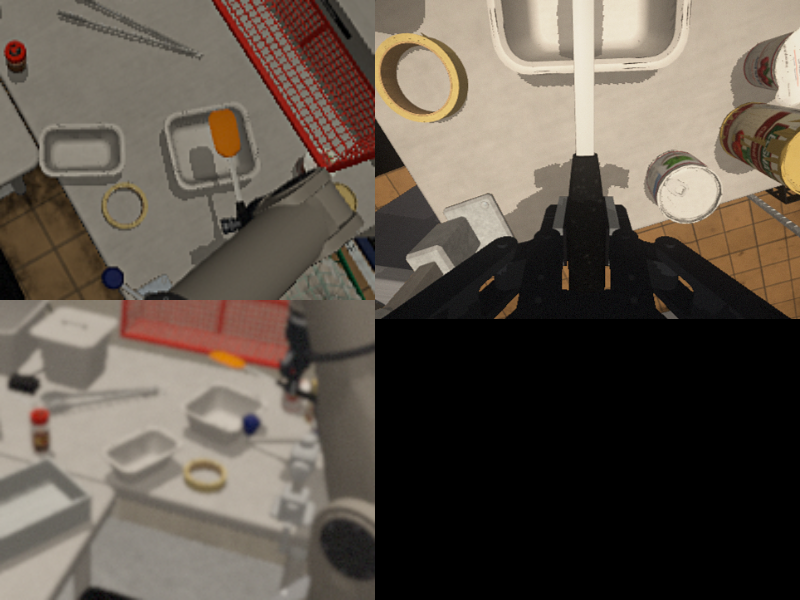

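The blade hangs over the pan (top crop (224,132); the offset is height parallax), clear of the rim. Pan, tape, jar and tin are where they were, so I'm handing in.

```bash
python3 -c "
from station import bot
print(bot.hand_in())"
```

```text
the job is handed in; nothing more can be done
None
```

I gripped the spatula by its handle, tilted it 20° handle-up with the blade still under the hood, and drew it out along its own slant. I then levelled it, turned it and held it over the large pan. I handed in while still holding it, at about 10 s of robot time.

**Slant through the opening:** I did not measure this point directly. From the arm pose, the handle end stood at about 0.12 m and the blade at about 0.035 m under the hood.

**Blade position:** My last checks put the blade 2 to 13 mm from the pan centre of (0.593, -0.323).

| Source | Blade x, y (m) |
|---|---|
| Arm pose | (0.595, -0.320) |
| Top camera | (0.605, -0.328) |
| Scene camera | (0.603, -0.317) |

The height is about 0.177 m, roughly 105 mm above the rim. It comes from the arm pose; the two camera fixes assumed it and agreed to about 11 mm.

**Grip and stillness:** The arm was at rest, and the gripper opening stayed steady at about 0.23, so the spatula is held. That is 19 mm against the 24 mm handle width given.

**Pan and bystanders:** The top camera puts the pan rim within about 1 mm of its start. The tape, jar and tin were found within about 15 mm, which is the spread of the readings, and nothing looked moved in the pictures.

**Disagreements:**
- The top camera's low-scoring "handle end" (0.23) was really the tape.
- The scene camera's pan mask took in other things and gave a centre about 30 mm off.
- One check script stopped on a refused state reading; I re-ran only the picture and the pose.

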